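# Open the safety cap of the descaler tub

## Robot

A 7-joint arm with a two-finger parallel gripper is mounted at the origin on the work surface. World frame = base frame: x ahead of the robot, y to its left, z up, the work surface at z = 0. Lengths are in m, angles in rad, forces in N, time in s.
With the tool pointing down it reaches from about 0.4 to 0.85 m from the base axis. Payload 10.4 kg.
Tool frame: the origin (TCP) lies midway between the tips of the shut fingers; the grasp point (between the pads) lies 19 mm behind it; x points along the fingers, y is the direction in which the jaws open and shut, and the axes are right-handed (so a half turn about x gives the same grasp; the last joint's range is limited). The gripper opens to 87 mm and grips with 3 to 60 N. Pads are 19 mm wide; open, the fingers measure 117 mm over their backs; the gripper's body (75 mm by 190 mm) begins 51 mm behind the grasp point.
Start: joints at [1.309, 0.332, -0.065, 1.46, 0.022, 1.35, -0.088], TCP at [0.148, -0.607, 0.223] pointing down, gripper open.
Joint ranges: [-2.6, 2.6], [-0.5, 2.12], [-1.47, 1.34], [0.16, 2.42], [-1.27, 4.41], [0.06, 2.06], [-2.6, 2.6]. Speed limits (rad/s): [2.22, 2.22, 2.79, 2.79, 3.14, 3.14, 3.14].

## Interface

Orientations are given as a unit quaternion [x, y, z, w].
In Python, from bench import r gives the robot as it stands.
- The arm moves only by the shell command python3 -m jog 'ROWS' [OPENING] [FORCE]. ROWS is JSON, a list of rows, each an object with "slide": the shift along the tool's x, y, z in cm, a list of three; "roll": the turn about the tool's x in degrees. A call has 1 to 5 rows; each row is the pose to reach, as a shift and turn from the pose measured when the call began, along the tool's axes at that moment; what a row does not reach only later rows make up. A row lasts 1/12 s, in which the tool goes at most 41.7 mm and 7.16 degrees, less where a joint would pass 70% of its speed; a pose out of reach is approached as far as the arm can. A call with a gripper value outside its range is refused whole. OPENING is the closure, from 0 (fully open) to 1 (shut), set as the call begins (- or left out, the last holds). The fingers move at their own pace and stop on an object; FORCE is the grip in N (left out, the last holds). Time passes only in rows, so rows that repeat a pose let the fingers close. It gives the time, the measured TCP pose, the force and the opening at its end, in the units of the state.
- r.read_state(): the state, without advancing time (a new reading comes with each control period).
- r.camera(name): name is "scene" or "top" or "wrist"; returns the picture (400x640x3 uint8, red, green, blue); there is no depth.
- r.camera_info(name): a dict with "intrinsics" (3x3 intrinsics, pixels), "k1" (the pictures are not rectified: a ray, as slopes to the right and down, at radius r is drawn at 1 + k1 r^2 times it, then the intrinsics apply), "R" (3x3) and "t" (3): a world point X has camera coordinates R X + t; the wrist camera has in their place "hand_eye" (4x4, takes a point from camera to tool coordinates, whose origin is the TCP and whose axes are the tool frame's). Camera axes: x right, y down, z forward; pixel columns grow to the right and rows downward; lengths in m; the calibration is good to about 2 mm. A picture is of the moment at which its call begins: read the wrist's pose just before it. camera_info takes no time and is no camera call.
- r.close_job(): hands the job in, once; it reports no verdict.
The state is a dict: "time": time; "joint_positions": joint angles; "joint_vel": joint speeds; "joint_torque": joint torques, N m; "ee_pos": TCP position; "eef_rot": TCP orientation; "ft_force": force on the tool from outside, world axes, zero at the start; "torque": the same for the moment, N m; "width": finger opening in m.
Only numpy, scipy, OpenCV 4.12 (cv2) and the standard library are available. Lean on these libraries where they do the work, as an engineer would, in place of code of your own. Each camera call takes 0.05 s, during which the arm holds its last target.

## Task

Open the tub of descaler tablets that is clamped in the bracket: squeeze the two orange tabs of the cap inward and, keeping them squeezed, turn the cap anticlockwise, feeling for the place where it comes free, and lift it straight off the neck. Then set the cap down gently, right way up, inside the steel drip tray. Squeeze and pull only as hard as the cap needs, never wrench it, and leave the wire brush, the bottle and the casting alone.

Things in the scene. Friction and masses are not known exactly. Their poses are not given: they have to be found in the camera images.
- cap: dark grey round safety cap, 52 mm across, 30 mm high, closed on the tub's neck. Origin: centre of its underside, z up. Two orange tabs on its +y and -y sides: outer faces flat, square to y, 22 mm wide along x, 31 mm from the axis (62 mm over both), 9.5 to 27 mm above the underside. More than 35 N of squeeze a side cracks it, over 20 N of pull or 0.5 N m of twist damages it. 0.07 to 0.11 kg
- tab_a (a joint): how far the tab on the cap's +y side is pressed in, 0 (out) to 0.004 m (fully in); it slides straight inward against a spring, 4 N at first, 12 N fully in. The tooth below each tab sits in a wide notch of the guard ring and stops the turn; it passes inside the ring once its tab is about 2.5 mm in. Both must be in
- tab_b (a joint): the same for the tab on the cap's -y side, 0 (out) to 0.004 m (fully in)
- cap_top (a point): centre of the cap's top, 30 mm above its underside; a white arrow there shows the opening turn, anticlockwise seen from above. Three hidden lugs in the cap, 4 mm thick, lie under three lugs of the neck, and a spring liner presses the cap up with 5 N; turning it needs only about 0.1 to 0.2 N m
- mouth (a point): centre of the neck's mouth, 36 mm wide, on the tub's axis, 152 mm above the bench, 22.5 mm above the closed cap's underside. The cap comes free after 15 to 80 degrees of turn, different each time and told by no pose; the free gap is about 14 degrees wide, then the lugs catch again. A light pull up (4 to 10 N) while turning makes it felt: it then rises freely, and is off after 25 mm
- guard_ring (a point): on the tub's axis at the height of the top of the white notched guard ring around the cap's foot: ring 64 mm across, its top 135 mm above the bench and 5.5 mm above the closed cap's underside. Fingertips should stay 8 mm or more above the cap's underside to clear it
- bracket: steel bracket bolted to the bench: base plate 150 x 130 x 8 mm and a band that clamps the round white tub (100 mm in diameter, shoulder 128 mm above the bench, yellow label band). Origin: centre of the plate's underside on the bench, z up; the tub's axis stands on it. The tub sits turned in the band by some angle, so this yaw does not tell where the neck's lugs are
- tray: shallow open drip tray of sheet steel fixed to the bench, 180 mm (x) by 150 mm (y), 14 mm high, walls and floor 3 mm thick. Origin: centre of its underside on the bench, z up; its floor is 3 mm above the origin
- wire_brush: loose wire brush lying bristles down, wooden handle, 255 mm long along its x, 36 mm high; origin on the bench about under its middle; leave alone
- bottle: loose amber bottle with a white cap, 52 mm in diameter, 115 mm high; origin: centre of its underside; leave alone
- casting: loose aluminium flange casting, 72 mm in diameter, 39 mm high, with a red plug; origin: centre of its underside; leave alone
Things that resemble listed ones, but are neither listed nor needed, are in the scene too. What is shaped like the cap but purple is not meant.

How it is judged:
On the way, in this order (a step that is already met when the one before it is completed fails the run):
1. both tabs squeezed in past their locks while the cap is still on the neck (value of joint each of tab_a, tab_b above 0.0025 m and distance between cap and mouth below 0.026 m), for 0.2 s.
2. the cap lifted clear of the neck (z of cap in the frame of mouth above 0.004 m), for 0.1 s.
At the end, for the whole second after the job is handed in: The cap stands right way up (within 0.1 rad) and still on the floor of the drip tray, wholly inside its walls (its centre within 54 mm along the tray's x and 41 mm along its y of the middle, its underside within 4 mm of the tray's floor), and the robot has let go (x of cap in the frame of tray between -0.054 and 0.054 m and y of cap in the frame of tray between -0.041 and 0.041 m and z of cap in the frame of tray between 0 and 0.007 m and angle between cap's own z axis and vertical below 0.1 rad and linear speed of cap below 0.02 m/s); the robot touches nothing.
It fails at once if the cap is squeezed too hard: the forces of both fingers on it pass 70 N together (35 N a side) (contact force between the fingers and cap above 70 N).
It fails at once if the cap is wrenched on its neck: the contact forces between cap and tub, added up, pass 40 N (they are about 10 N when it is left alone) (contact force between cap and bracket above 40 N).
It fails at once if the cap is dropped or pressed hard into the tray (contact force between cap and tray above 25 N).
It fails at once if the wire brush, the bottle or the casting is moved by over 15 mm (distance of any of wire_brush, bottle, casting from where it was at the start of the episode above 0.015 m).
It also fails if it takes over 72 s, if anything falls off the work surface, if the arm or the gripper's body presses on something with over 40 N, if the wrist force passes 120 N, or if a joint passes its speed limit or range.

## Working session

There is one attempt and no reset: what is moved stays moved. The work goes in short steps, Python scripts to look and compute and a shell command to move; the robot and the scene stay as the last step left them, time stands still between calls to the robot, and variables do not carry over. Pictures are saved under pics/ and viewed, and the job is handed in when it is done.

```bash
ls; mkdir -p pics; python3 - <<'E'
from bench import r
import cv2,numpy as np
s=r.read_state();print(s)
for n in ["scene","top","wrist"]:
    i=r.camera_info(n);print(n,i)
    cv2.imwrite(f"pics/{n}0.png",r.camera(n)[:,:,::-1])
E
```

```text
pics
{'time': 0.0, 'joint_positions': array([ 1.30936032,  0.33284699, -0.06469488,  1.46093508,  0.02158406,
        1.34989019, -0.0885409 ]), 'joint_vel': array([ 0.00111675, -0.00072682, -0.00191102, -0.00140194, -0.0002721 ,
       -0.00266878,  0.00117759]), 'joint_torque': array([-1.22454596e-03, -6.23246956e+01,  2.43798725e-02, -3.89892304e+01,
       -6.14217971e-02,  3.96944617e-02,  1.06427783e-04]), 'ee_pos': array([ 0.14776401, -0.60688871,  0.22177244]), 'eef_rot': array([-0.70199586, -0.08471443,  0.70214793, -0.08374705]), 'ft_force': array([-1.72851899, -0.21638118, -0.36194204]), 'torque': array([-0.00938751,  0.00601409,  0.01773165]), 'width': 0.08705587599492644}
scene {'intrinsics': array([[424.21775615,   0.        , 316.53030762],
       [  0.        , 424.21775615, 205.26212065],
       [  0.        ,   0.        ,   1.        ]]), 'k1': -0.0369529804330573, 'R': array([[-0.16204453,  0.98669406, -0.01328167],
       [ 0.64013711,  0.09486732, -0.76238092],
       [-0.75097673, -0.13204175, -0.64699221]]), 't': array([ 0.04012225, -0.26255855,  1.43759431])}
[... 260 characters left out ...]
   [-0.9791705 ,  0.01708501, -0.20231962],
       [ 0.20232583, -0.00138244, -0.97931729]]), 't': array([0.05874397, 0.57125664, 0.87045528])}
wrist {'intrinsics': array([[322.39503629,   0.        , 315.28986143],
       [  0.        , 322.39503629, 194.80976364],
       [  0.        ,   0.        ,   1.        ]]), 'k1': 0.01075084733993946, 'hand_eye': array([[ 1.32238808e-04, -2.66206341e-01,  9.63916058e-01,
        -1.62159509e-01],
       [ 9.99999857e-01,  5.35148136e-04,  1.06036597e-05,
        -3.69709422e-04],
       [-5.18660643e-04,  9.63915918e-01,  2.66206374e-01,
        -7.30808160e-02],
       [ 0.00000000e+00,  0.00000000e+00,  0.00000000e+00,
         1.00000000e+00]])}
```

View pics/scene0.png

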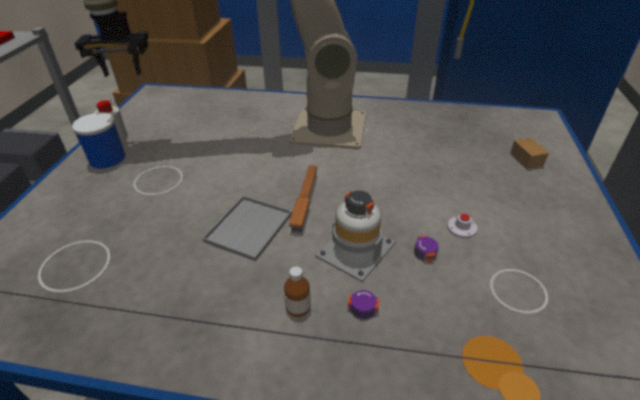

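View pics/top0.png

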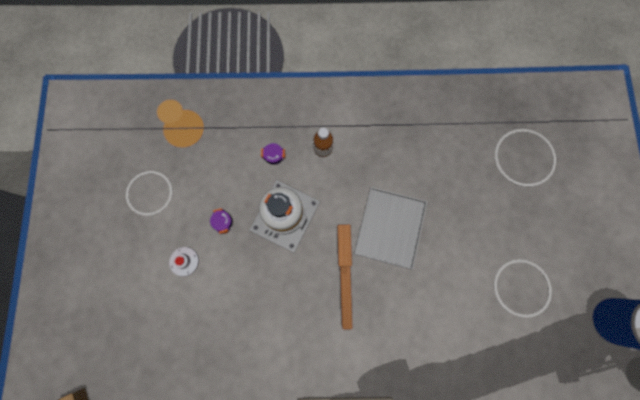

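View pics/wrist0.png

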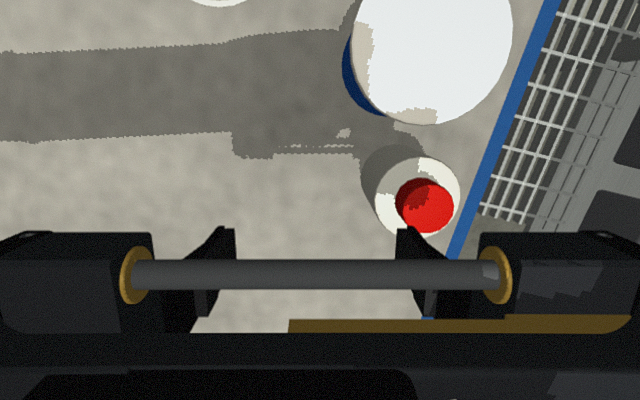

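The scene picture shows the tub at about (358,240) with its dark cap at (358,202), the tray at (248,227), the brush at (305,197), the bottle at (297,292) and two purple decoys. In the top view the cap is at (282,205), the tray at (390,228) and the casting at (183,261).

```bash
cat > h.py <<'E'
import numpy as np, cv2
from bench import r
from scipy.spatial.transform import Rotation as Ro
def cam(n,s=None):
    i=r.camera_info(n);K=np.array(i["intrinsics"]);k=i["k1"]
    if n!="wrist": return K,k,np.array(i["R"]),np.array(i["t"])
    H=np.array(i["hand_eye"]);T=np.eye(4);T[:3,:3]=Ro.from_quat(s["eef_rot"]).as_matrix();T[:3,3]=s["ee_pos"]
    W=np.linalg.inv(T@H);return K,k,W[:3,:3],W[:3,3]
def ray(c,uv):
    K,k,R,t=c;d=np.array([k,0,0,0,0.])
    p=cv2.undistortPoints(np.array([[uv]],float),K,d).ravel()
    v=R.T@np.array([p[0],p[1],1]);return -R.T@t, v/np.linalg.norm(v)
def plane(c,uv,z):
    o,v=ray(c,uv);return o+v*(z-o[2])/v[2]
def tri(L):
    A=np.zeros((3,3));b=np.zeros(3)
    for o,v in L:
        P=np.eye(3)-np.outer(v,v);A+=P;b+=P@o
    x=np.linalg.solve(A,b);return x,[np.linalg.norm((np.eye(3)-np.outer(v,v))@(x-o)) for o,v in L]
def proj(c,X):
    K,k,R,t=c
    return cv2.projectPoints(np.array([X],float),cv2.Rodrigues(R)[0],t,K,np.array([k,0,0,0,0.]))[0].ravel()
E
python3 - <<'E'
import cv2
a=cv2.imread("pics/scene0.png")[175:285,300:420];b=cv2.imread("pics/top0.png")[175:260,240:330]
cv2.imwrite("pics/s0c.png",cv2.resize(a,None,fx=5,fy=5,interpolation=2));cv2.imwrite("pics/t0c.png",cv2.resize(b,None,fx=6,fy=6,interpolation=2))
E
```

```text
(no output)
```

View pics/s0c.png

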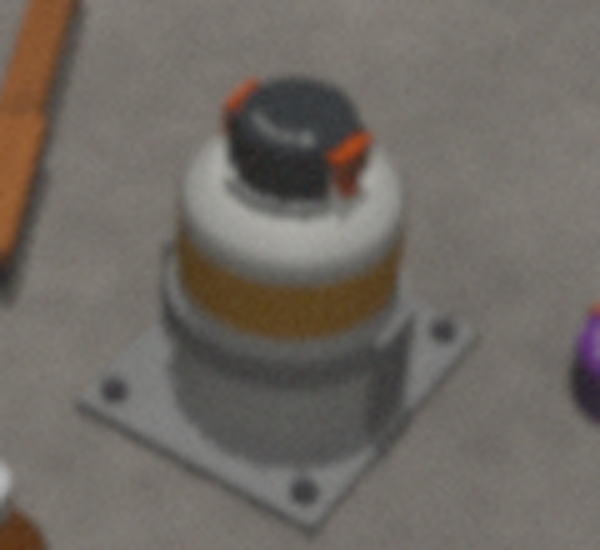

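View pics/t0c.png

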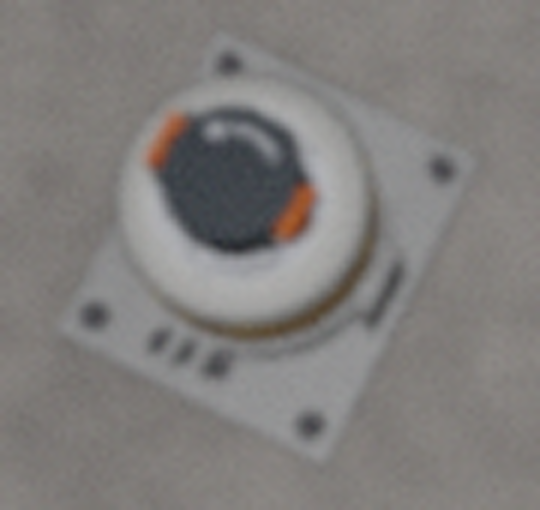

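```bash
python3 - <<'E'
from h import *
cs,ct=cam("scene"),cam("top")
T=[(268,198.3),(289,210.3)];S=[(348.2,194),(370,204.6)]
P=[tri([ray(ct,a),ray(cs,b)]) for a,b in zip(T,S)]
for p in P: print(p)
d=P[1][0]-P[0][0];print(np.linalg.norm(d),np.degrees(np.arctan2(d[1],d[0])),(P[0][0]+P[1][0])/2)
p=[plane(ct,a,.155) for a in T];d=p[1]-p[0];print(p,np.linalg.norm(d),np.degrees(np.arctan2(d[1],d[0])))
# masks
im=cv2.imread("pics/top0.png");hsv=cv2.cvtColor(im,40)
g=im[150:300,330:450]
s=r.read_state()
print(Ro.from_quat(s["eef_rot"]).as_matrix().round(3))
# tray corners approx top
for uv in [(371,189),(425,203),(411,268),(356,252)]: print(plane(ct,uv,.014))
E
```

```text
(array([0.56188729, 0.14200721, 0.17829761]), [np.float64(0.021022511895092622), np.float64(0.021022511895092622)])
(array([0.53988593, 0.14504635, 0.12870687]), [np.float64(0.02302897695188316), np.float64(0.023028976951883114)])
0.05433725990383106 172.13526711096918 [0.55088661 0.14352678 0.15350224]
[array([0.56414892, 0.16627985, 0.155     ]), array([0.53627913, 0.11974309, 0.155     ])] 0.05424384386740057 -120.91642098889369
[[-0.     0.237 -0.972]
 [ 0.001 -0.972 -0.237]
 [-1.    -0.001  0.   ]]
[ 0.61552518 -0.08249384  0.014     ]
[ 0.57576619 -0.22034809  0.014     ]
[ 0.41076342 -0.17322706  0.014     ]
[ 0.45263539 -0.03742277  0.014     ]
```

```bash
python3 - <<'E'
from h import *
cs,ct=cam("scene"),cam("top")
T=[(268,198.3),(289,210.3)];S=[(370,204.6),(348.2,194)]
P=[tri([ray(ct,a),ray(cs,b)]) for a,b in zip(T,S)]
for p in P: print(p)
d=P[1][0]-P[0][0];print(np.linalg.norm(d),np.degrees(np.arctan2(d[1],d[0])),(P[0][0]+P[1][0])/2)
# tray from both views, contour based on hand corners scene
tc=[]
for a,b in zip([(371,189),(425,203),(411,268),(356,252)],[(253,256),(205,238),(244,198),(291,212)]):
    x=tri([ray(ct,a),ray(cs,b)]);tc.append(x[0]);print(x)
print("tray",np.mean(tc,0))
E
```

```text
(array([0.56467366, 0.16744789, 0.15233697]), [np.float64(0.0007847242726466675), np.float64(0.0007847242726467151)])
(array([0.53666905, 0.11952307, 0.15314841]), [np.float64(0.00038020157398056744), np.float64(0.00038020157398062826)])
0.0555131039389772 -120.29964754873586 [0.55067136 0.14348548 0.15274269]
(array([ 0.61728199, -0.08556222,  0.0091174 ]), [np.float64(0.0024150050639584874), np.float64(0.002415005063958485)])
(array([ 0.5767627 , -0.2213321 ,  0.00809862]), [np.float64(0.0006795778978488542), np.float64(0.000679577897848824)])
(array([ 0.41072518, -0.17390698,  0.00492852]), [np.float64(0.001433933587646963), np.float64(0.0014339335876470032)])
(array([ 0.45261594, -0.03554949,  0.0085755 ]), [np.float64(0.0023936550147914274), np.float64(0.0023936550147914785)])
tray [ 0.51434645 -0.1290877   0.00768001]
```

```bash
python3 -m jog '[{"slide":[-0.5,-2.2,-3.3],"roll":0},{"slide":[-1,-4.4,-6.6],"roll":0},{"slide":[-1.5,-6.6,-9.9],"roll":0},{"slide":[-2,-8.8,-13.2],"roll":0},{"slide":[-2,-11,-16.5],"roll":0}]' 0 20; python3 -m jog '[{"slide":[0,-2.8,-3],"roll":0},{"slide":[0,-5.6,-6],"roll":0},{"slide":[0,-8.4,-9],"roll":0},{"slide":[0,-11.2,-12],"roll":0},{"slide":[0,-14,-15],"roll":0}]'
```

```text
time: 0.57
ee_pos: [0.2832, -0.4598, 0.2429]
eef_rot: [0.702, 0.084, -0.702, 0.084]
ft_force: [0.9, -0.6, -0.9]
width: 0.0871
time: 0.98
ee_pos: [0.3964, -0.2863, 0.2429]
eef_rot: [0.702, 0.084, -0.702, 0.084]
ft_force: [1.0, -0.4, 0.5]
width: 0.087
```

```bash
python3 -m jog '[{"slide":[0,-3.3,-2.2],"roll":0},{"slide":[0,-6.6,-4.4],"roll":0},{"slide":[0,-9.9,-6.6],"roll":0},{"slide":[0,-13.2,-8.8],"roll":0},{"slide":[0,-16.5,-11],"roll":0}]' ; python3 -m jog '[{"slide":[0,-3.3,-2.2],"roll":0},{"slide":[0,-6.6,-4.4],"roll":0},{"slide":[0,-9.9,-6.6],"roll":0},{"slide":[0,-13.2,-8.8],"roll":0},{"slide":[0,-16.5,-11],"roll":0}]'; python3 -m jog '[{"slide":[0,0,0],"roll":7},{"slide":[0,0,0],"roll":14},{"slide":[0,0,0],"roll":21},{"slide":[0,0,0],"roll":28},{"slide":[0,0,0],"roll":35}]'
```

```text
time: 1.4
ee_pos: [0.4644, -0.0981, 0.2429]
eef_rot: [0.702, 0.084, -0.702, 0.084]
ft_force: [1.0, -1.5, 1.0]
width: 0.0871
time: 1.82
ee_pos: [0.5326, 0.0899, 0.2428]
eef_rot: [0.702, 0.084, -0.702, 0.084]
ft_force: [1.1, -0.4, -0.3]
width: 0.0873
time: 2.23
ee_pos: [0.5325, 0.0899, 0.2425]
eef_rot: [0.695, -0.134, -0.694, -0.133]
ft_force: [0.4, -0.9, -0.5]
width: 0.0869
```

```bash
cat > go.py <<'E'
import sys
from h import *
def delta(x,y,z,az):
    s=r.read_state();M=Ro.from_quat(s["eef_rot"]).as_matrix()
    d=M.T@(np.array([x,y,z])-s["ee_pos"])
    a=np.degrees(np.arctan2(M[1,1],M[0,1]))
    print("t",round(s["time"],2),"pos",s["ee_pos"].round(4),"slide cm",(d*100).round(2),"az",a.round(2),"roll",round((a-az+180)%360-180,2),"tilt",M[:,0].round(3),"q",s["joint_positions"].round(2),"F",s["ft_force"].round(2),"T",s["torque"].round(3),"w",round(s["width"],4))
if __name__=="__main__": delta(*map(float,sys.argv[1:5]))
E
python3 go.py .551 .1435 .24 -120
```

```text
t 2.23 pos [0.5325 0.0899 0.2425] slide cm [ 0.25 -5.66  0.26] az -111.71 roll 8.29 tilt [-0.    -0.001 -1.   ] q [ 0.35  0.2  -0.68  1.63  0.13  1.36 -2.3 ] F [ 0.4  -0.94 -0.5 ] T [0.007 0.021 0.001] w 0.0869
```

```bash
python3 -m jog '[{"slide":[0,-2.8,0.1],"roll":4},{"slide":[0,-5.7,0.3],"roll":8.3},{"slide":[0,-5.7,0.3],"roll":8.3},{"slide":[0,-5.7,0.3],"roll":8.3}]'; python3 go.py .551 .1435 .24 -120; python3 - <<'E'
from h import *
s=r.read_state();im=r.camera("wrist")[:,:,::-1];cv2.imwrite("pics/w1.png",im);np.save("pics/w1.npy",np.r_[s["ee_pos"],s["eef_rot"]])
E
```

```text
time: 2.57
ee_pos: [0.5504, 0.1459, 0.242]
eef_rot: [-0.683, 0.182, 0.684, 0.182]
ft_force: [0.1, -0.9, -0.7]
width: 0.0873
t 2.57 pos [0.5504 0.1459 0.242 ] slide cm [ 0.2   0.17 -0.17] az -119.83 roll 0.17 tilt [-0.001 -0.    -1.   ] q [ 0.24  0.27 -0.69  1.55  0.17  1.38 -2.56] F [ 0.1  -0.91 -0.69] T [ 0.068 -0.033  0.027] w 0.0873
```

View pics/w1.png

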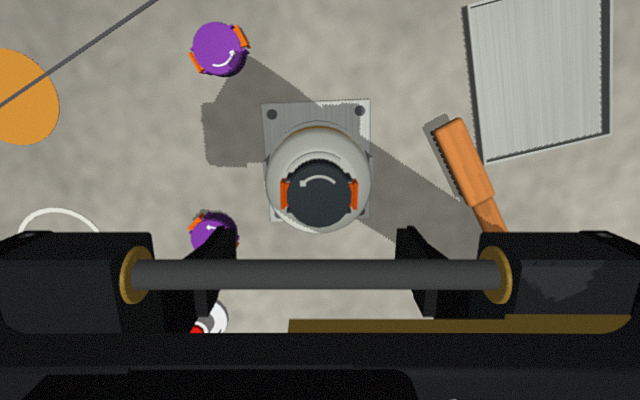

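The wrist picture shows the cap at about (319,193), with its tabs at (285,196) and (353,192) nearly level with the jaws. Next I measure them by mask and compare with a second wrist position.

```bash
cat > tabs.py <<'E'
from h import *
def find(im):
    hsv=cv2.cvtColor(im,cv2.COLOR_BGR2HSV)
    m=cv2.inRange(hsv,(4,150,120),(18,255,255)); m[:, :240]=0; m[:,400:]=0; m[240:]=0;m[:120]=0
    n,l,st,c=cv2.connectedComponentsWithStats(m)
    o=sorted([i for i in range(1,n) if st[i,4]>40],key=lambda i:-st[i,4])[:2]
    o=sorted(o,key=lambda i:c[i][0])
    return [(st[i].tolist(),c[i]) for i in o],l,o
E
python3 - <<'E'
from tabs import *
im=cv2.imread("pics/w1.png");f,l,o=find(im);print(f)
v=np.load("pics/w1.npy");s=dict(ee_pos=v[:3],eef_rot=v[3:]);c=cam("wrist",s)
# top-edge midpoints (outer top edge): extreme columns
for z in (.1525,.1565):
    P=[plane(c,x[1],z) for x in f];d=P[1]-P[0];print(z,P,(P[0]+P[1])/2,np.linalg.norm(d),np.degrees(np.arctan2(d[1],d[0])))
cv2.imwrite("pics/w1c.png",cv2.resize(im[140:250,260:380],None,fx=5,fy=5,interpolation=2))
E
python3 -m jog '[{"slide":[1,0.15,-0.15],"roll":0},{"slide":[3,0.15,-0.15],"roll":0},{"slide":[4,0.15,-0.15],"roll":0},{"slide":[4,0.15,-0.15],"roll":0}]'
python3 - <<'E'
from tabs import *
s=r.read_state();im=r.camera("wrist")[:,:,::-1].copy();cv2.imwrite("pics/w2.png",im);np.save("pics/w2.npy",np.r_[s["ee_pos"],s["eef_rot"]])
f,l,o=find(im);print(f);c=cam("wrist",s)
for z in (.1525,.1565):
    P=[plane(c,x[1],z) for x in f];d=P[1]-P[0];print(z,P,(P[0]+P[1])/2,np.linalg.norm(d),np.degrees(np.arctan2(d[1],d[0])))
E
```

```text
[([280, 182, 9, 27, 174], array([283.53448276, 193.9137931 ])), ([349, 183, 9, 27, 177], array([353.68361582, 194.97175141]))]
0.1525 [array([0.56672275, 0.16657914, 0.1525    ]), array([0.53772054, 0.11773786, 0.1525    ])] [0.55222164 0.1421585  0.1525    ] 0.05680315657889523 -120.70206118199124
0.1565 [array([0.56747227, 0.16568104, 0.1565    ]), array([0.53893107, 0.11761613, 0.1565    ])] [0.55320167 0.14164858 0.1565    ] 0.05590023388228361 -120.70206118199133
time: 2.95
ee_pos: [0.5497, 0.1405, 0.1991]
eef_rot: [-0.682, 0.184, 0.685, 0.181]
ft_force: [-0.7, -0.9, -1.0]
width: 0.0869
[([265, 201, 11, 31, 245], array([268.89387755, 214.88163265])), ([347, 201, 11, 31, 241], array([352.71369295, 215.02904564]))]
0.1525 [array([0.56630079, 0.16776391, 0.1525    ]), array([0.53753785, 0.11821527, 0.1525    ])] [0.55191932 0.14298959 0.1525    ] 0.05729200919741689 -120.13511633820185
0.1565 [array([0.56721174, 0.1665584 , 0.1565    ]), array([0.53900041, 0.11795996, 0.1565    ])] [0.55310608 0.14225918 0.1565    ] 0.05619330476969781 -120.13511633820195
```

View pics/w1c.png

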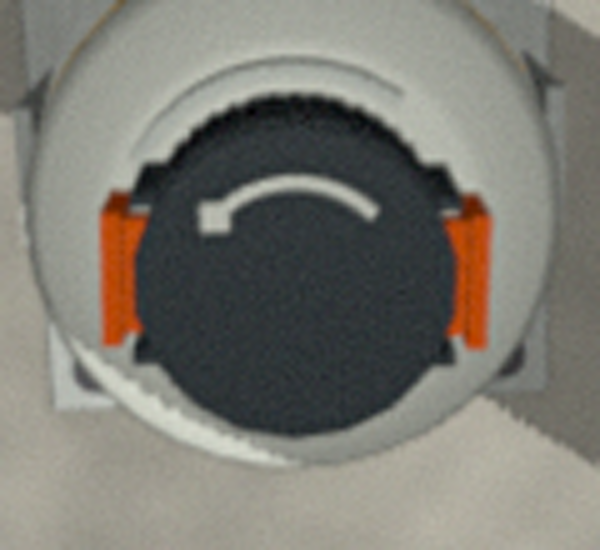

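View pics/w2.png

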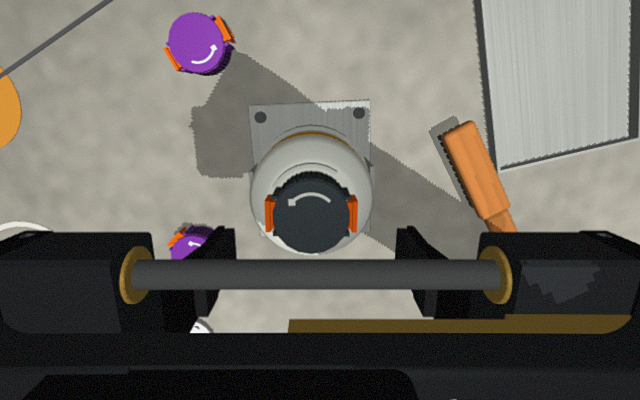

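Both wrist views agree with each other, but differ from the fixed cameras by about 3 mm. I'll view the cap at other wrist angles, so a fixed hand-eye bias can be separated from the true cap axis.

```bash
python3 -m jog '[{"slide":[-1,0,0],"roll":-7},{"slide":[-2,0,0],"roll":-14},{"slide":[-3,0,0],"roll":-21},{"slide":[-3,0,0],"roll":-28},{"slide":[-3,0,0],"roll":-35}]';python3 -m jog '[{"slide":[0,0,0],"roll":-5},{"slide":[0,0,0],"roll":-10},{"slide":[0,0,0],"roll":-10},{"slide":[0,0,0],"roll":-10}]'
cat > snap.py <<'E'
import sys
from h import *
n=sys.argv[1];s=r.read_state();im=r.camera("wrist")[:,:,::-1].copy();cv2.imwrite(f"pics/{n}.png",im);np.save(f"pics/{n}.npy",np.r_[s["ee_pos"],s["eef_rot"]])
E
python3 snap.py w3
python3 -m jog '[{"slide":[0,0,0],"roll":-7},{"slide":[0,0,0],"roll":-14},{"slide":[0,0,0],"roll":-21},{"slide":[0,0,0],"roll":-28},{"slide":[0,0,0],"roll":-35}]';python3 -m jog '[{"slide":[0,0,0],"roll":-5},{"slide":[0,0,0],"roll":-10},{"slide":[0,0,0],"roll":-10},{"slide":[0,0,0],"roll":-10}]'
python3 snap.py w4; python3 go.py .551 .1435 .24 -120
python3 - <<'E'
import cv2,numpy as np
a=[cv2.imread(f"pics/w{i}.png")[140:260,240:400] for i in (2,3,4)]
for i,x in zip((2,3,4),a): cv2.imwrite(f"pics/w{i}c.png",cv2.resize(x,None,fx=5,fy=5,interpolation=2))
E
```

```text
time: 3.42
ee_pos: [0.5511, 0.141, 0.2325]
eef_rot: [-0.706, -0.033, 0.707, -0.034]
ft_force: [0.8, -0.2, -0.2]
width: 0.0872
time: 3.75
ee_pos: [0.5513, 0.1408, 0.2331]
eef_rot: [-0.701, -0.093, 0.701, -0.094]
ft_force: [0.7, -1.1, -0.1]
width: 0.0871
time: 4.22
ee_pos: [0.5513, 0.1407, 0.2332]
eef_rot: [-0.64, -0.3, 0.64, -0.301]
ft_force: [0.1, -0.8, -0.5]
width: 0.0872
time: 4.55
ee_pos: [0.5514, 0.1406, 0.2333]
eef_rot: [-0.612, -0.353, 0.612, -0.355]
ft_force: [-0.2, 0.0, -0.1]
width: 0.0872
t 4.6 pos [0.5514 0.1407 0.2333] slide cm [-0.67 -0.17 -0.22] az -29.9 roll 90.1 tilt [-0.    -0.002 -1.   ] q [ 0.41  0.33 -0.91  1.56  0.26  1.38 -1.04] F [ 0.45 -0.1  -0.01] T [-0.042 -0.022  0.03 ] w 0.0868
```

View pics/w4.png

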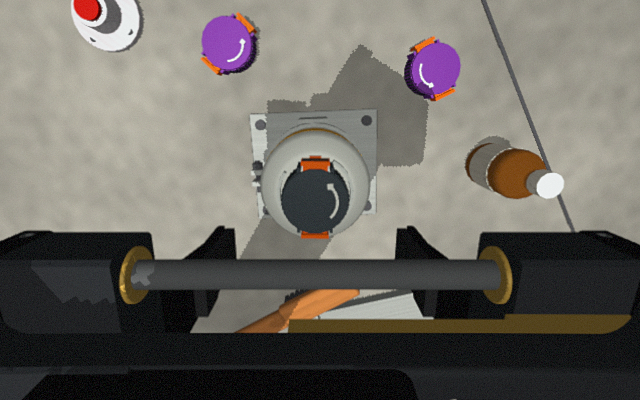

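View pics/w4c.png

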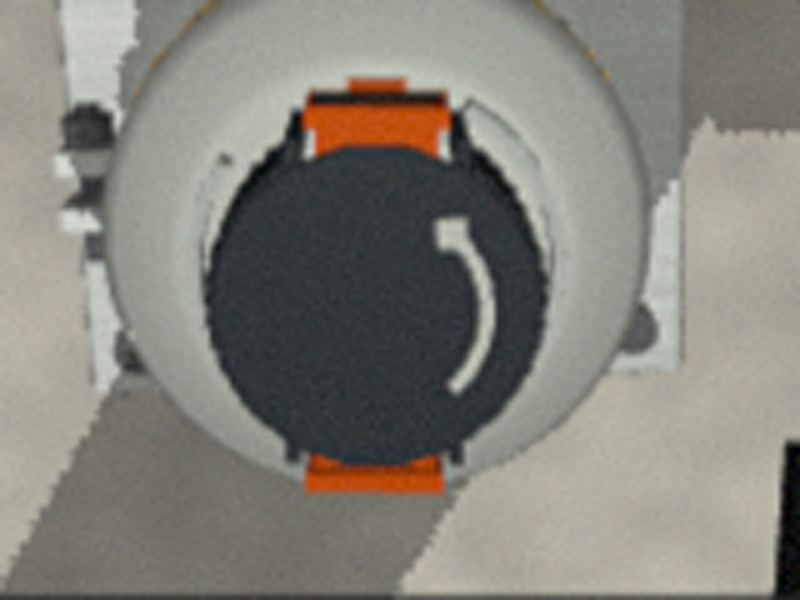

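View pics/w3c.png

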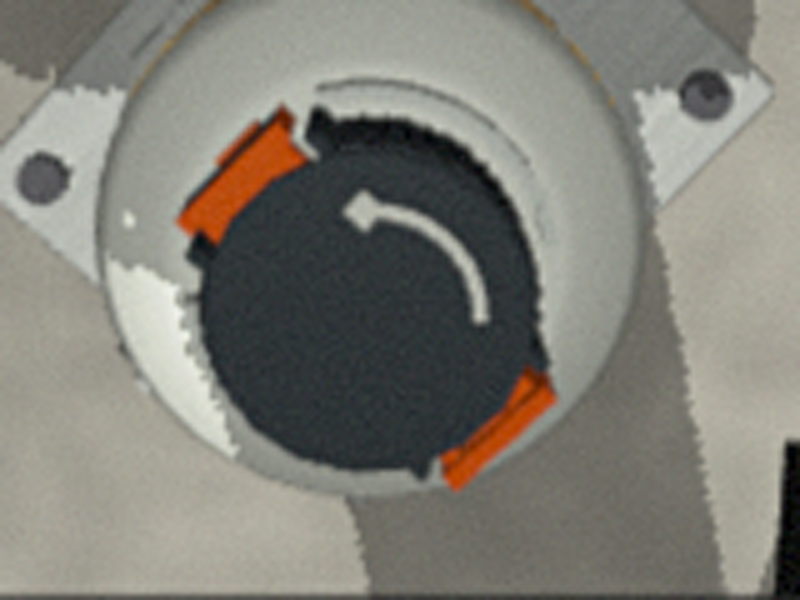

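```bash
python3 - <<'E'
from h import *
A=[];B=[]
L=[]
for n,uv in (("w1",(319.3,195.8)),("w3",(313.3,201.1)),("w4",(315.2,199.5))):
    v=np.load(f"pics/{n}.npy");s=dict(ee_pos=v[:3],eef_rot=v[3:]);c=cam("wrist",s)
    P=plane(c,uv,.1565);M=Ro.from_quat(v[3:]).as_matrix();L.append(ray(c,uv))
    print(n,P.round(4),"rel tool",(M.T@(P-v[:3])).round(4))
    A.append(np.c_[np.eye(2),M[:2,1:]]);B.append(P[:2])
x,res,_,_=np.linalg.lstsq(np.vstack(A),np.hstack(B),rcond=None);print(x.round(4),res)
print(tri(L))
E
```

```text
w1 [0.5522 0.1411 0.1565] rel tool [ 0.0855  0.0032 -0.0041]
w3 [0.5531 0.1427 0.1565] rel tool [ 0.0766 -0.0016 -0.0023]
w4 [0.5531 0.1436 0.1565] rel tool [ 0.0768 -0.0001 -0.0035]
[ 0.5514  0.1429  0.001  -0.0016] [2.10674432e-07]
(array([0.55155329, 0.14207365, 0.15095931]), [np.float64(0.0007650904660006374), np.float64(0.00024477696493050924), np.float64(0.0007418887526929022)])
```

Solving the three views gives the cap axis at (0.5514, 0.1429), which agrees with the fixed cameras (0.5507, 0.1435). I'm turning back to the tab direction and centring.

```bash
python3 -m jog '[{"slide":[0,0,0],"roll":7},{"slide":[0,0,0],"roll":14},{"slide":[0,0,0],"roll":21},{"slide":[0,0,0],"roll":28},{"slide":[0,0,0],"roll":35}]';python3 -m jog '[{"slide":[0,0,0],"roll":7},{"slide":[0,0,0],"roll":14},{"slide":[0,0,0],"roll":21},{"slide":[0,0,0],"roll":28},{"slide":[0,0,0],"roll":35}]';python3 -m jog '[{"slide":[0,0,0],"roll":7},{"slide":[0,0,0],"roll":14},{"slide":[0,0,0],"roll":20.4},{"slide":[0,0,0],"roll":20.4},{"slide":[0,0,0],"roll":20.4}]' 0.2; python3 go.py .5514 .1429 .18 -120.3
```

```text
time: 5.02
ee_pos: [0.5514, 0.1407, 0.2334]
eef_rot: [-0.691, -0.15, 0.691, -0.151]
ft_force: [0.0, 0.5, -0.8]
width: 0.0872
time: 5.43
ee_pos: [0.5514, 0.1407, 0.2335]
eef_rot: [0.704, -0.069, -0.704, -0.067]
ft_force: [-1.0, -0.7, -0.1]
width: 0.0874
time: 5.85
ee_pos: [0.5514, 0.1409, 0.2336]
eef_rot: [0.681, -0.192, -0.68, -0.19]
ft_force: [0.3, -0.3, 0.6]
width: 0.0708
t 5.85 pos [0.5514 0.1409 0.2336] slide cm [ 5.36 -0.18  0.11] az -121.33 roll -1.03 tilt [ 0.001 -0.002 -1.   ] q [ 0.23  0.27 -0.67  1.57  0.17  1.36 -2.58] F [ 0.26 -0.33  0.61] T [0.063 0.017 0.026] w 0.0708
```

```bash
python3 -m jog '[{"slide":[2,-0.1,0.1],"roll":-1},{"slide":[4,-0.18,0.1],"roll":-1},{"slide":[5.4,-0.18,0.1],"roll":-1},{"slide":[5.4,-0.18,0.1],"roll":-1},{"slide":[5.4,-0.18,0.1],"roll":-1}]';python3 go.py .5514 .1429 .14 -120.3; python3 snap.py w5
```

```text
time: 6.27
ee_pos: [0.5512, 0.1427, 0.1795]
eef_rot: [0.683, -0.185, -0.683, -0.183]
ft_force: [-0.4, 0.3, -0.1]
width: 0.0693
t 6.27 pos [0.5512 0.1427 0.1795] slide cm [ 3.95 -0.03 -0.01] az -120.22 roll 0.08 tilt [-0.    -0.002 -1.   ] q [ 0.21  0.3  -0.64  1.64  0.19  1.26 -2.58] F [-0.45  0.27 -0.05] T [ 0.104 -0.025 -0.001] w 0.0693
```

View pics/w5.png

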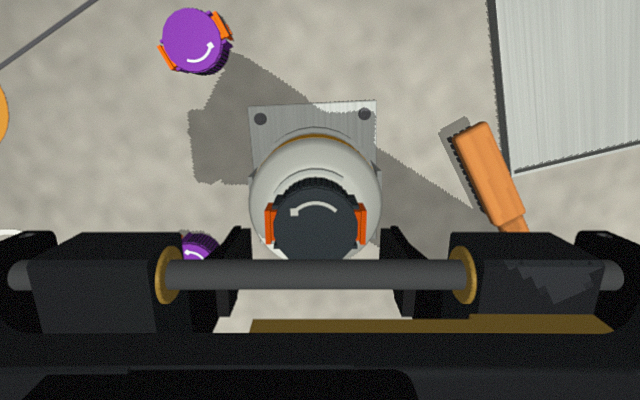

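The cap's tabs, at columns 270 and 361, sit midway between the finger inner edges at 250 and 381. Descending.

```bash
python3 -m jog '[{"slide":[1,0,0],"roll":0},{"slide":[2,0,0],"roll":0},{"slide":[2.8,0,0],"roll":0},{"slide":[3.4,0,0],"roll":0},{"slide":[3.9,0,0],"roll":0}]';python3 -m jog '[{"slide":[0,0,0],"roll":0},{"slide":[0,0,0],"roll":0}]';python3 go.py .5514 .1429 .14 -120.3; python3 snap.py w6
```

```text
time: 6.73
ee_pos: [0.5515, 0.1428, 0.1404]
eef_rot: [0.683, -0.185, -0.682, -0.184]
ft_force: [0.1, -0.6, -0.4]
width: 0.0696
time: 6.9
ee_pos: [0.5512, 0.1428, 0.14]
eef_rot: [0.683, -0.185, -0.683, -0.183]
ft_force: [0.0, -0.3, 0.2]
width: 0.0695
t 6.9 pos [0.5512 0.1428 0.14  ] slide cm [-0.   -0.02 -0.01] az -120.22 roll 0.08 tilt [-0.001 -0.002 -1.   ] q [ 0.17  0.33 -0.6   1.69  0.2   1.18 -2.58] F [ 0.02 -0.32  0.18] T [ 0.077  0.017 -0.053] w 0.0695
```

View pics/w6.png

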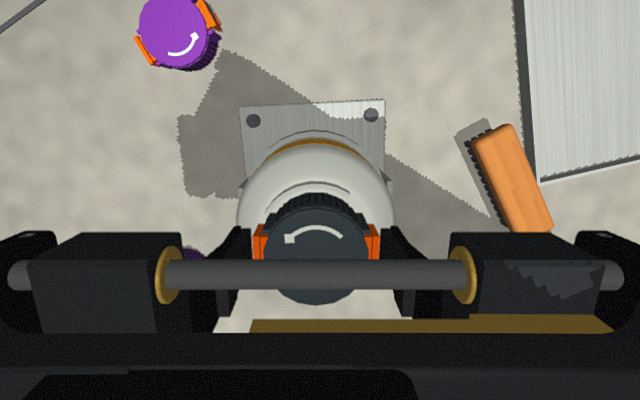

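The fingers straddle the tabs evenly. Closing gently in stages.

```bash
python3 -m jog '[{"slide":[0,0,0],"roll":0},{"slide":[0,0,0],"roll":0},{"slide":[0,0,0],"roll":0}]' 0.29 6;python3 -m jog '[{"slide":[0,0,0],"roll":0},{"slide":[0,0,0],"roll":0},{"slide":[0,0,0],"roll":0}]' 0.32 10;  python3 go.py .5514 .1429 .14 -120.3;python3 -m jog '[{"slide":[0,0,0],"roll":0},{"slide":[0,0,0],"roll":0},{"slide":[0,0,0],"roll":0}]' 0.36 15; python3 -m jog '[{"slide":[0,0,0],"roll":0},{"slide":[0,0,0],"roll":0},{"slide":[0,0,0],"roll":0},{"slide":[0,0,0],"roll":0}]' 0.45 20; python3 go.py .5514 .1429 .14 -120.3
```

```text
time: 7.2
ee_pos: [0.5517, 0.143, 0.1408]
eef_rot: [0.683, -0.185, -0.682, -0.184]
ft_force: [-0.1, -0.4, -0.7]
width: 0.0628
time: 7.45
ee_pos: [0.5516, 0.1429, 0.1408]
eef_rot: [0.683, -0.185, -0.682, -0.184]
ft_force: [-0.5, -0.5, 0.6]
width: 0.06
t 7.45 pos [0.5516 0.1429 0.1408] slide cm [0.08 0.01 0.02] az -120.23 roll 0.07 tilt [ 0.001 -0.002 -1.   ] q [ 0.17  0.33 -0.6   1.69  0.2   1.18 -2.58] F [-0.52 -0.47  0.64] T [-0.086  0.24  -0.037] w 0.06
time: 7.7
ee_pos: [0.5516, 0.1428, 0.1409]
eef_rot: [0.683, -0.185, -0.682, -0.184]
ft_force: [-0.6, -0.4, 1.3]
width: 0.0563
time: 8.03
ee_pos: [0.5516, 0.1428, 0.1409]
eef_rot: [0.683, -0.185, -0.682, -0.184]
ft_force: [-1.5, -2.1, 2.9]
width: 0.0538
t 8.03 pos [0.5516 0.1428 0.1409] slide cm [ 0.09 -0.    0.02] az -120.23 roll 0.07 tilt [ 0.001 -0.002 -1.   ] q [ 0.17  0.33 -0.6   1.69  0.2   1.18 -2.58] F [-1.53 -2.06  2.86] T [-0.344  0.484  0.028] w 0.0538
```

```bash
python3 -m jog '[{"slide":[-0.1,0,0],"roll":0},{"slide":[-0.1,0,0],"roll":0},{"slide":[-0.1,0,0],"roll":0}]'; python3 go.py .5514 .1429 .14 -120.3
```

```text
time: 8.28
ee_pos: [0.5515, 0.1427, 0.1412]
eef_rot: [0.683, -0.185, -0.682, -0.184]
ft_force: [2.3, 1.0, -10.2]
width: 0.0534
t 8.28 pos [0.5515 0.1427 0.1412] slide cm [ 0.12 -0.01  0.02] az -120.23 roll 0.07 tilt [ 0.    -0.002 -1.   ] q [ 0.17  0.33 -0.6   1.69  0.2   1.18 -2.58] F [  2.3    0.96 -10.18] T [ 0.218 -0.629  0.027] w 0.0534
```

Stiffness is about 13 N/mm, so I'll pull about 0.5 mm per call while turning.

```bash
python3 -m jog '[{"slide":[-0.02,0,0],"roll":-1},{"slide":[-0.02,0,0],"roll":-2},{"slide":[-0.02,0,0],"roll":-3}]'; python3 go.py .5514 .1429 .14 -120.3
```

```text
time: 8.53
ee_pos: [0.5513, 0.1427, 0.1412]
eef_rot: [0.687, -0.167, -0.687, -0.165]
ft_force: [1.7, 1.0, -6.8]
width: 0.0536
t 8.53 pos [0.5513 0.1427 0.1412] slide cm [ 0.12 -0.03  0.  ] az -117.13 roll 3.17 tilt [-0.    -0.002 -1.   ] q [ 0.17  0.33 -0.61  1.69  0.21  1.19 -2.53] F [ 1.71  1.04 -6.77] T [ 0.182 -0.344 -0.225] w 0.0536
```

```bash
python3 -m jog '[{"slide":[-0.03,0,0],"roll":-1},{"slide":[-0.03,0,0],"roll":-2},{"slide":[-0.03,0,0],"roll":-3},{"slide":[-0.03,0,0],"roll":-4}]'; python3 go.py .5514 .1429 .14 -120.3
```

```text
time: 8.87
ee_pos: [0.551, 0.1426, 0.1412]
eef_rot: [-0.693, 0.142, 0.693, 0.14]
ft_force: [0.4, -0.3, -8.8]
width: 0.053
t 8.87 pos [0.551  0.1426 0.1412] slide cm [ 0.12 -0.05 -0.02] az -113.03 roll 7.27 tilt [-0.001 -0.002 -1.   ] q [ 0.18  0.34 -0.62  1.69  0.21  1.19 -2.46] F [ 0.39 -0.29 -8.82] T [ 0.062 -0.164 -0.246] w 0.053
```

```bash
python3 -m jog '[{"slide":[-0.03,0,0],"roll":-1},{"slide":[-0.03,0,0],"roll":-2},{"slide":[-0.03,0,0],"roll":-3},{"slide":[-0.03,0,0],"roll":-4}]'; python3 go.py .5514 .1429 .14 -120.3
```

```text
time: 9.2
ee_pos: [0.5508, 0.1424, 0.1412]
eef_rot: [-0.697, 0.117, 0.698, 0.115]
ft_force: [0.5, 0.2, -11.2]
width: 0.0534
t 9.2 pos [0.5508 0.1424 0.1412] slide cm [ 0.12 -0.07 -0.04] az -108.93 roll 11.37 tilt [-0.002 -0.003 -1.   ] q [ 0.19  0.34 -0.63  1.69  0.21  1.19 -2.39] F [  0.5    0.18 -11.18] T [ 0.104 -0.288 -0.223] w 0.0534
```

```bash
python3 -m jog '[{"slide":[-0.01,-0.02,-0.02],"roll":-1},{"slide":[-0.01,-0.02,-0.02],"roll":-2},{"slide":[-0.01,-0.02,-0.02],"roll":-3},{"slide":[-0.01,-0.02,-0.02],"roll":-4}]'; python3 go.py .5514 .1429 .14 -120.3
```

```text
time: 9.53
ee_pos: [0.5508, 0.1424, 0.1412]
eef_rot: [-0.701, 0.092, 0.702, 0.09]
ft_force: [-1.3, -0.1, -10.2]
width: 0.0533
t 9.53 pos [0.5508 0.1424 0.1412] slide cm [ 0.12 -0.06 -0.04] az -104.84 roll 15.46 tilt [-0.002 -0.003 -1.   ] q [ 0.2   0.34 -0.64  1.69  0.22  1.19 -2.33] F [ -1.27  -0.08 -10.22] T [-0.093  0.089 -0.22 ] w 0.0533
```

```bash
python3 -m jog '[{"slide":[-0.01,-0.02,-0.02],"roll":-1},{"slide":[-0.01,-0.02,-0.02],"roll":-2},{"slide":[-0.01,-0.02,-0.02],"roll":-3},{"slide":[-0.01,-0.02,-0.02],"roll":-4}]'; python3 go.py .5514 .1429 .14 -120.3
```

```text
time: 9.87
ee_pos: [0.5509, 0.1424, 0.1412]
eef_rot: [-0.703, 0.067, 0.705, 0.065]
ft_force: [-1.0, -1.3, -10.9]
width: 0.0536
t 9.87 pos [0.5509 0.1424 0.1412] slide cm [ 0.12 -0.05 -0.04] az -100.74 roll 19.56 tilt [-0.003 -0.003 -1.   ] q [ 0.21  0.34 -0.65  1.68  0.22  1.19 -2.26] F [ -0.96  -1.29 -10.9 ] T [-0.165  0.116 -0.245] w 0.0536
```

```bash
python3 -m jog '[{"slide":[0.01,0,-0.02],"roll":-1},{"slide":[0.01,0,-0.02],"roll":-2},{"slide":[0.01,0,-0.02],"roll":-3},{"slide":[0.01,0,-0.02],"roll":-4}]'; python3 go.py .5514 .1429 .14 -120.3
```

```text
time: 10.2
ee_pos: [0.5512, 0.1425, 0.1412]
eef_rot: [-0.705, 0.042, 0.707, 0.04]
ft_force: [-1.6, -1.1, -9.9]
width: 0.0533
t 10.2 pos [0.5512 0.1425 0.1412] slide cm [ 0.12 -0.04 -0.01] az -96.64 roll 23.66 tilt [-0.002 -0.003 -1.   ] q [ 0.22  0.35 -0.66  1.68  0.23  1.19 -2.19] F [-1.56 -1.13 -9.87] T [-0.02   0.143 -0.236] w 0.0533
```

```bash
python3 -m jog '[{"slide":[0,0,-0.02],"roll":-1},{"slide":[0,0,-0.02],"roll":-2},{"slide":[0,0,-0.02],"roll":-3},{"slide":[0,0,-0.02],"roll":-4}]'; python3 go.py .5514 .1429 .14 -120.3
```

```text
time: 10.53
ee_pos: [0.5515, 0.1426, 0.1413]
eef_rot: [-0.706, 0.017, 0.708, 0.015]
ft_force: [-1.2, -1.3, -9.4]
width: 0.0533
t 10.53 pos [0.5515 0.1426 0.1413] slide cm [ 0.13 -0.03  0.01] az -92.54 roll 27.76 tilt [-0.002 -0.003 -1.   ] q [ 0.23  0.35 -0.67  1.68  0.23  1.19 -2.12] F [-1.19 -1.3  -9.44] T [-0.012  0.119 -0.216] w 0.0533
```

```bash
python3 -m jog '[{"slide":[0.01,0,0],"roll":-1},{"slide":[0.01,0,0],"roll":-2},{"slide":[0.01,0,0],"roll":-3},{"slide":[0.01,0,0],"roll":-4}]'; python3 go.py .5514 .1429 .14 -120.3
```

```text
time: 10.87
ee_pos: [0.5516, 0.1426, 0.1412]
eef_rot: [-0.706, -0.009, 0.708, -0.011]
ft_force: [-0.6, -0.1, -9.1]
width: 0.0533
t 10.87 pos [0.5516 0.1426 0.1412] slide cm [ 0.12 -0.03  0.02] az -88.44 roll 31.86 tilt [-0.002 -0.003 -1.   ] q [ 0.24  0.35 -0.69  1.68  0.24  1.2  -2.05] F [-0.62 -0.11 -9.13] T [ 0.043  0.098 -0.157] w 0.0533
```

```bash
python3 -m jog '[{"slide":[0.01,0,0],"roll":-1},{"slide":[0.01,0,0],"roll":-2},{"slide":[0.01,0,0],"roll":-3},{"slide":[0.01,0,0],"roll":-4}]'; python3 go.py .5514 .1429 .14 -120.3
```

```text
time: 11.2
ee_pos: [0.5518, 0.1426, 0.1412]
eef_rot: [-0.706, -0.034, 0.707, -0.036]
ft_force: [-0.3, 1.1, -9.0]
width: 0.053
t 11.2 pos [0.5518 0.1426 0.1412] slide cm [ 0.12 -0.03  0.03] az -84.34 roll 35.96 tilt [-0.002 -0.003 -1.   ] q [ 0.24  0.35 -0.7   1.68  0.24  1.2  -1.99] F [-0.25  1.09 -9.02] T [ 0.006  0.007 -0.202] w 0.053
```

```bash
python3 -m jog '[{"slide":[0.01,0,0.02],"roll":-1},{"slide":[0.01,0,0.02],"roll":-2},{"slide":[0.01,0,0.02],"roll":-3},{"slide":[0.01,0,0.02],"roll":-4}]'; python3 go.py .5514 .1429 .14 -120.3
```

```text
time: 11.53
ee_pos: [0.5517, 0.1426, 0.1412]
eef_rot: [-0.704, -0.059, 0.705, -0.061]
ft_force: [0.8, 0.6, -7.8]
width: 0.0535
t 11.53 pos [0.5517 0.1426 0.1412] slide cm [ 0.12 -0.03  0.02] az -80.24 roll 40.06 tilt [-0.001 -0.002 -1.   ] q [ 0.25  0.36 -0.71  1.68  0.25  1.2  -1.92] F [ 0.77  0.55 -7.8 ] T [ 0.037 -0.13  -0.21 ] w 0.0535
```

```bash
python3 -m jog '[{"slide":[0.0,0,0.02],"roll":-1},{"slide":[0.0,0,0.02],"roll":-2},{"slide":[0.0,0,0.02],"roll":-3},{"slide":[0.0,0,0.02],"roll":-4}]'; python3 go.py .5514 .1429 .14 -120.3
```

```text
time: 11.87
ee_pos: [0.5515, 0.1426, 0.1413]
eef_rot: [-0.701, -0.084, 0.702, -0.086]
ft_force: [0.7, -0.3, -7.5]
width: 0.0534
t 11.87 pos [0.5515 0.1426 0.1413] slide cm [ 0.13 -0.03  0.01] az -76.14 roll 44.16 tilt [-0.001 -0.002 -1.   ] q [ 0.26  0.36 -0.72  1.68  0.25  1.2  -1.85] F [ 0.69 -0.32 -7.54] T [ 0.03  -0.147 -0.208] w 0.0534
```

```bash
python3 -m jog '[{"slide":[0.0,0,0.02],"roll":-1},{"slide":[0.0,0,0.02],"roll":-2},{"slide":[0.0,0,0.02],"roll":-3},{"slide":[0.0,0,0.02],"roll":-4}]'; python3 go.py .5514 .1429 .14 -120.3
```

```text
time: 12.2
ee_pos: [0.5514, 0.1426, 0.1413]
eef_rot: [-0.698, -0.11, 0.699, -0.111]
ft_force: [0.9, -1.0, -8.2]
width: 0.0532
t 12.2 pos [0.5514 0.1426 0.1413] slide cm [ 0.13 -0.03 -0.02] az -72.04 roll 48.26 tilt [-0.001 -0.002 -1.   ] q [ 0.27  0.36 -0.73  1.68  0.26  1.2  -1.78] F [ 0.91 -1.01 -8.16] T [ 0.05  -0.183 -0.222] w 0.0532
```

```bash
python3 -m jog '[{"slide":[0.0,0,0],"roll":-1},{"slide":[0.0,0,0],"roll":-2},{"slide":[0.0,0,0],"roll":-3},{"slide":[0.0,0,0],"roll":-4}]'; python3 go.py .5514 .1429 .14 -120.3
```

```text
time: 12.53
ee_pos: [0.5513, 0.1425, 0.1414]
eef_rot: [-0.693, -0.134, 0.695, -0.136]
ft_force: [-0.4, -1.5, -7.0]
width: 0.0535
t 12.53 pos [0.5513 0.1425 0.1414] slide cm [ 0.14 -0.03 -0.02] az -67.94 roll 52.36 tilt [-0.001 -0.003 -1.   ] q [ 0.28  0.36 -0.74  1.68  0.26  1.2  -1.71] F [-0.41 -1.45 -7.  ] T [ 0.017  0.033 -0.2  ] w 0.0535
```

```bash
python3 -m jog '[{"slide":[0.0,0,0],"roll":-1},{"slide":[0.0,0,0],"roll":-2},{"slide":[0.0,0,0],"roll":-3},{"slide":[0.0,0,0],"roll":-4}]'; python3 go.py .5514 .1429 .14 -120.3
```

```text
time: 12.87
ee_pos: [0.5513, 0.1426, 0.1415]
eef_rot: [-0.688, -0.159, 0.689, -0.161]
ft_force: [-1.0, -0.9, -6.2]
width: 0.0534
t 12.87 pos [0.5513 0.1426 0.1415] slide cm [ 0.15 -0.03 -0.02] az -63.84 roll 56.46 tilt [-0.001 -0.003 -1.   ] q [ 0.29  0.37 -0.76  1.68  0.27  1.2  -1.65] F [-0.96 -0.94 -6.22] T [-0.068  0.033 -0.175] w 0.0534
```

```bash
python3 -m jog '[{"slide":[0.0,0,-0.01],"roll":-1},{"slide":[0.0,0,-0.01],"roll":-2},{"slide":[0.0,0,-0.01],"roll":-3},{"slide":[0.0,0,-0.01],"roll":-4}]'; python3 go.py .5514 .1429 .14 -120.3
```

```text
time: 13.2
ee_pos: [0.5516, 0.1429, 0.1419]
eef_rot: [-0.682, -0.184, 0.683, -0.185]
ft_force: [-0.3, -0.2, -0.8]
width: 0.0534
t 13.2 pos [0.5516 0.1429 0.1419] slide cm [ 0.19 -0.01  0.02] az -59.73 roll 60.57 tilt [-0.    -0.002 -1.   ] q [ 0.3   0.37 -0.77  1.68  0.28  1.2  -1.58] F [-0.26 -0.23 -0.82] T [ 0.038  0.081 -0.007] w 0.0534
```

The pull dropped from 6 N to 0.8 N and the cap rose, so it's in the free gap. I'll turn 3° further in and lift slightly to confirm.

```bash
python3 -m jog '[{"slide":[-0.02,0,0],"roll":-1.5},{"slide":[-0.03,0,0],"roll":-3},{"slide":[-0.06,0,0],"roll":-3},{"slide":[-0.08,0,0],"roll":-3}]'; python3 go.py .5514 .1429 .14 -120.3
```

```text
time: 13.53
ee_pos: [0.5519, 0.1428, 0.1431]
eef_rot: [-0.677, -0.202, 0.678, -0.203]
ft_force: [-0.7, -0.7, -0.6]
width: 0.0533
t 13.53 pos [0.5519 0.1428 0.1431] slide cm [ 0.31 -0.04  0.04] az -56.74 roll 63.56 tilt [ 0.    -0.002 -1.   ] q [ 0.31  0.37 -0.78  1.68  0.28  1.21 -1.53] F [-0.65 -0.69 -0.65] T [-0.136  0.085  0.014] w 0.0533
```

Rising freely. Lifting straight up.

```bash
python3 -m jog '[{"slide":[-0.1,-0.02,0.02],"roll":0},{"slide":[-0.25,-0.02,0.02],"roll":0},{"slide":[-0.4,-0.02,0.02],"roll":0},{"slide":[-0.55,-0.02,0.02],"roll":0}]'; python3 go.py .5514 .1429 .14 -120.3
```

```text
time: 13.87
ee_pos: [0.5518, 0.143, 0.1489]
eef_rot: [-0.678, -0.202, 0.678, -0.203]
ft_force: [-0.0, -0.6, -1.4]
width: 0.0536
t 13.87 pos [0.5518 0.143  0.1489] slide cm [ 0.89 -0.01  0.04] az -56.75 roll 63.55 tilt [ 0.001 -0.002 -1.   ] q [ 0.31  0.37 -0.78  1.67  0.27  1.22 -1.53] F [-0.02 -0.65 -1.39] T [-0.019 -0.041 -0.017] w 0.0536
```

```bash
python3 -m jog '[{"slide":[-0.3,-0.01,0.02],"roll":0},{"slide":[-0.7,-0.02,0.02],"roll":0},{"slide":[-1.2,-0.02,0.02],"roll":0},{"slide":[-1.7,-0.02,0.02],"roll":0},{"slide":[-2.3,-0.02,0.02],"roll":0}]'; python3 go.py .5514 .1429 .14 -120.3
```

```text
time: 14.28
ee_pos: [0.5515, 0.1432, 0.1725]
eef_rot: [0.678, 0.202, -0.678, 0.203]
ft_force: [0.8, -0.8, -1.6]
width: 0.0539
t 14.28 pos [0.5515 0.1432 0.1725] slide cm [3.25 0.01 0.02] az -56.75 roll 63.55 tilt [ 0.001 -0.002 -1.   ] q [ 0.31  0.34 -0.79  1.65  0.26  1.26 -1.51] F [ 0.78 -0.78 -1.6 ] T [-0.06   0.021 -0.001] w 0.0539
```

```bash
python3 -m jog '[{"slide":[-0.7,0,0],"roll":0},{"slide":[-1.6,0,0],"roll":0},{"slide":[-2.6,0,0],"roll":0},{"slide":[-3.8,0,0],"roll":0},{"slide":[-5,0,0],"roll":0}]'; python3 go.py .5143 -.1291 .22 -120.3; python3 - <<'E'
from h import *
cv2.imwrite("pics/s7.png",r.camera("scene")[:,:,::-1])
E
```

```text
time: 14.7
ee_pos: [0.5515, 0.1433, 0.2239]
eef_rot: [0.678, 0.202, -0.677, 0.203]
ft_force: [-0.2, 0.0, -0.8]
width: 0.0536
t 14.7 pos [0.5515 0.1433 0.2239] slide cm [ 0.44 20.73 18.05] az -56.75 roll 63.55 tilt [ 0.001 -0.002 -1.   ] q [ 0.32  0.3  -0.8   1.58  0.22  1.35 -1.49] F [-0.23  0.04 -0.76] T [-0.012 -0.097 -0.036] w 0.0536
```

View pics/s7.png

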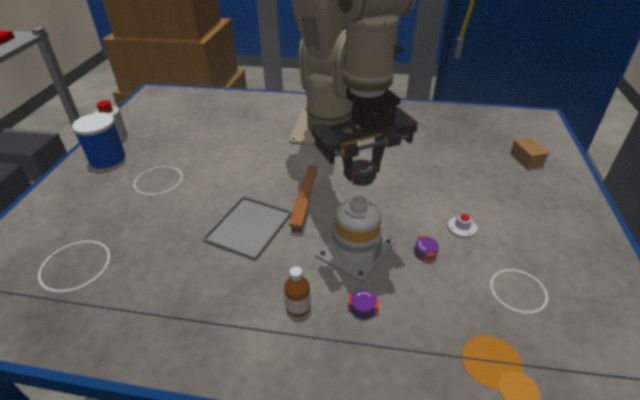

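The scene picture shows the cap in the fingers at (361,170) and the bare neck at (358,205). Moving to the tray.

```bash
python3 -m jog '[{"slide":[0,1.3,1.1],"roll":0},{"slide":[0,3.9,3.4],"roll":0},{"slide":[0,6.5,5.7],"roll":0},{"slide":[0,9.1,8],"roll":0},{"slide":[0,11.7,10.2],"roll":0}]';python3 -m jog '[{"slide":[0,2.4,2.1],"roll":0},{"slide":[0,4.8,4.2],"roll":0},{"slide":[0,7,6.1],"roll":0},{"slide":[0,8.5,7.4],"roll":0},{"slide":[0,9,7.8],"roll":0}]'; python3 go.py .5143 -.1291 .1 -56.7; python3 - <<'E'
from h import *
cv2.imwrite("pics/t8.png",r.camera("top")[:,:,::-1])
E
python3 snap.py w8
```

```text
time: 15.17
ee_pos: [0.5309, -0.0115, 0.2271]
eef_rot: [0.679, 0.201, -0.676, 0.203]
ft_force: [0.4, 0.3, -1.2]
width: 0.0536
time: 15.58
ee_pos: [0.5143, -0.1337, 0.2274]
eef_rot: [0.679, 0.199, -0.677, 0.202]
ft_force: [-0.8, -0.5, -1.5]
width: 0.0537
t 15.58 pos [ 0.5143 -0.1337  0.2274] slide cm [12.74 -0.45 -0.22] az -57.02 roll -0.32 tilt [ 0.005 -0.003 -1.   ] q [ 0.75  0.17 -0.64  1.68  0.11  1.32 -0.91] F [-0.8  -0.52 -1.52] T [ 0.039 -0.018 -0.031] w 0.0537
```

View pics/w8.png

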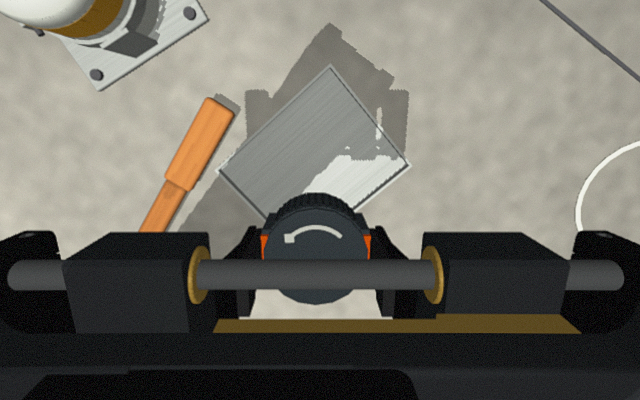

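```bash
python3 - <<'E'
from h import *
v=np.load("pics/w8.npy");s=dict(ee_pos=v[:3],eef_rot=v[3:]);c=cam("wrist",s)
P=[plane(c,u,.014) for u in ((217,170),(331,66),(410,166))];print(P)
print("centre",(P[0]+P[2])/2,np.linalg.norm(P[1]-P[0]),np.linalg.norm(P[2]-P[1]))
E
```

```text
[array([ 0.45220196, -0.03595733,  0.014     ]), array([ 0.62093645, -0.08498858,  0.014     ]), array([ 0.58022005, -0.2243766 ,  0.014     ])]
centre [ 0.51621101 -0.13016696  0.014     ] 0.17571394362768317 0.14521310656303604
```

The tray centre from this view is (0.516, -0.130), which agrees with the fixed views. Lowering.

```bash
python3 -m jog '[{"slide":[2.5,-0.2,-0.1],"roll":0},{"slide":[6,-0.3,-0.2],"roll":0},{"slide":[9.5,-0.3,-0.2],"roll":0},{"slide":[13,-0.3,-0.2],"roll":0},{"slide":[15.5,-0.3,-0.2],"roll":0}]';python3 -m jog '[{"slide":[1.5,0,0],"roll":0},{"slide":[2.5,0,0],"roll":0},{"slide":[3.2,0,0],"roll":0},{"slide":[3.6,0,0],"roll":0},{"slide":[3.6,0,0],"roll":0}]'; python3 go.py .515 -.13 .0144 -56.7
```

```text
time: 16.1
ee_pos: [0.5151, -0.1245, 0.0699]
eef_rot: [0.679, 0.202, -0.676, 0.203]
ft_force: [-0.5, -1.0, -0.3]
width: 0.0535
time: 16.52
ee_pos: [0.5157, -0.124, 0.0341]
eef_rot: [0.679, 0.202, -0.676, 0.203]
ft_force: [-0.2, 0.3, -1.3]
width: 0.0537
t 16.52 pos [ 0.5157 -0.124   0.0341] slide cm [1.97 0.46 0.39] az -56.66 roll 0.04 tilt [ 0.004 -0.    -1.   ] q [ 0.68  0.38 -0.61  1.88  0.27  0.95 -1.04] F [-0.2   0.33 -1.27] T [-0.005 -0.044 -0.049] w 0.0537
```

```bash
python3 -m jog '[{"slide":[0.5,0.2,0.2],"roll":0},{"slide":[0.9,0.4,0.4],"roll":0},{"slide":[1.3,0.4,0.4],"roll":0},{"slide":[1.5,0.4,0.4],"roll":0},{"slide":[1.5,0.4,0.4],"roll":0}]';python3 -m jog '[{"slide":[0.1,0,0],"roll":0},{"slide":[0.2,0,0],"roll":0},{"slide":[0.25,0,0],"roll":0}]'; python3 go.py .515 -.13 .0144 -56.7
```

```text
time: 16.93
ee_pos: [0.5143, -0.1297, 0.0187]
eef_rot: [0.679, 0.202, -0.676, 0.203]
ft_force: [0.4, -0.5, -0.9]
width: 0.0532
time: 17.18
ee_pos: [0.5144, -0.1296, 0.0162]
eef_rot: [0.679, 0.202, -0.676, 0.203]
ft_force: [-0.6, -0.9, -1.2]
width: 0.0534
t 17.18 pos [ 0.5144 -0.1296  0.0162] slide cm [ 0.18  0.07 -0.03] az -56.68 roll 0.02 tilt [ 0.003  0.    -1.   ] q [ 0.67  0.41 -0.6   1.89  0.28  0.92 -1.05] F [-0.65 -0.89 -1.2 ] T [-0.037 -0.016 -0.013] w 0.0534
```

```bash
python3 -m jog '[{"slide":[0.05,0,0],"roll":0},{"slide":[0.1,0,0],"roll":0}]'; python3 go.py .515 -.13 .0144 -56.7
```

```text
time: 17.35
ee_pos: [0.5144, -0.1296, 0.0152]
eef_rot: [0.679, 0.202, -0.676, 0.203]
ft_force: [-0.8, -1.2, -0.8]
width: 0.0537
t 17.35 pos [ 0.5144 -0.1296  0.0152] slide cm [ 0.08  0.07 -0.02] az -56.68 roll 0.02 tilt [ 0.004  0.    -1.   ] q [ 0.67  0.41 -0.59  1.89  0.29  0.92 -1.05] F [-0.77 -1.2  -0.79] T [-0.013 -0.046  0.013] w 0.0537
```

```bash
python3 -m jog '[{"slide":[0.03,0,0],"roll":0},{"slide":[0.06,0,0],"roll":0}]'; python3 go.py .515 -.13 .0144 -56.7
```

```text
time: 17.52
ee_pos: [0.5144, -0.1296, 0.0146]
eef_rot: [0.679, 0.202, -0.676, 0.203]
ft_force: [0.4, -0.0, -0.6]
width: 0.0535
t 17.52 pos [ 0.5144 -0.1296  0.0146] slide cm [ 0.02  0.07 -0.02] az -56.68 roll 0.02 tilt [ 0.004  0.    -1.   ] q [ 0.67  0.41 -0.59  1.9   0.29  0.92 -1.05] F [ 0.44 -0.03 -0.58] T [ 0.035 -0.022  0.007] w 0.0535
```

```bash
python3 -m jog '[{"slide":[0.03,0,0],"roll":0},{"slide":[0.06,0,0],"roll":0}]'; python3 go.py .515 -.13 .0144 -56.7
```

```text
time: 17.68
ee_pos: [0.5145, -0.1295, 0.0143]
eef_rot: [0.679, 0.202, -0.676, 0.203]
ft_force: [-2.5, -0.2, 6.9]
width: 0.0533
t 17.68 pos [ 0.5145 -0.1295  0.0143] slide cm [-0.01  0.07 -0.01] az -56.67 roll 0.03 tilt [ 0.004 -0.    -1.   ] q [ 0.67  0.41 -0.59  1.9   0.29  0.91 -1.05] F [-2.47 -0.23  6.94] T [0.147 0.66  0.038] w 0.0533
```

It touched down at 7 N, right at the expected height. Releasing gradually.

```bash
python3 -m jog '[{"slide":[-0.02,0,0],"roll":0},{"slide":[-0.02,0,0],"roll":0}]' 0.4 8; python3 -m jog '[{"slide":[0,0,0],"roll":0},{"slide":[0,0,0],"roll":0},{"slide":[0,0,0],"roll":0}]' 0.3; python3 -m jog '[{"slide":[0,0,0],"roll":0},{"slide":[0,0,0],"roll":0},{"slide":[0,0,0],"roll":0}]' 0.2;python3 -m jog '[{"slide":[0,0,0],"roll":0},{"slide":[0,0,0],"roll":0},{"slide":[0,0,0],"roll":0}]' 0.1; python3 snap.py w9
```

```text
time: 17.85
ee_pos: [0.5146, -0.1295, 0.0146]
eef_rot: [0.679, 0.202, -0.676, 0.203]
ft_force: [-0.1, 0.1, -1.1]
width: 0.0575
time: 18.1
ee_pos: [0.5146, -0.1295, 0.0145]
eef_rot: [0.679, 0.202, -0.676, 0.203]
ft_force: [-0.3, 0.1, -0.2]
width: 0.0608
time: 18.35
ee_pos: [0.5146, -0.1295, 0.0145]
eef_rot: [0.679, 0.202, -0.676, 0.203]
ft_force: [0.2, 0.1, 0.3]
width: 0.0682
time: 18.6
ee_pos: [0.5147, -0.1296, 0.0146]
eef_rot: [0.679, 0.202, -0.676, 0.203]
ft_force: [0.1, -0.4, -1.2]
width: 0.077
```

View pics/w9.png

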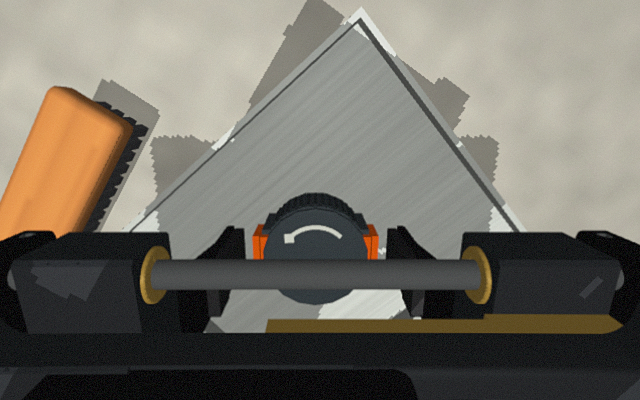

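The cap stands on the tray floor at (316,245), clear of both fingers. Retreating upward.

```bash
python3 -m jog '[{"slide":[-1,0,0],"roll":0},{"slide":[-3,0,0],"roll":0},{"slide":[-6,0,0],"roll":0},{"slide":[-9.5,0,0],"roll":0},{"slide":[-13,0,0],"roll":0}]' 0; python3 -m jog '[{"slide":[-2,0,0],"roll":0},{"slide":[-4,0,0],"roll":0},{"slide":[-5,0,0],"roll":0},{"slide":[-5,0,0],"roll":0},{"slide":[-5,0,0],"roll":0}]'; python3 snap.py w10; python3 - <<'E'
from h import *
cv2.imwrite("pics/s10.png",r.camera("scene")[:,:,::-1])
print(r.read_state()["time"])
E
```

```text
time: 19.07
ee_pos: [0.5137, -0.1291, 0.1465]
eef_rot: [0.679, 0.203, -0.676, 0.203]
ft_force: [1.4, 0.1, 0.4]
width: 0.087
time: 19.48
ee_pos: [0.5134, -0.1291, 0.1963]
eef_rot: [0.679, 0.203, -0.676, 0.203]
ft_force: [0.5, 0.1, -0.3]
width: 0.0869
19.5833
```

View pics/w10.png

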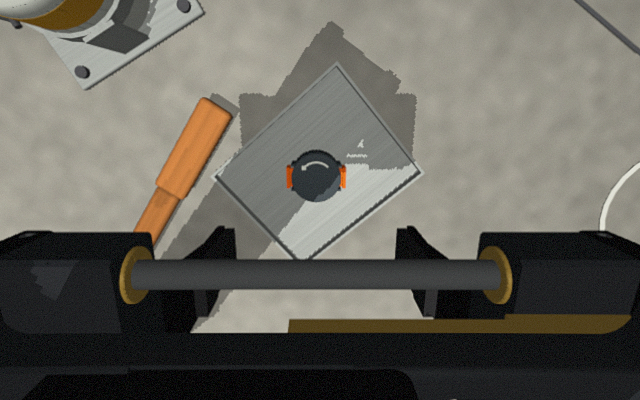

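View pics/s10.png

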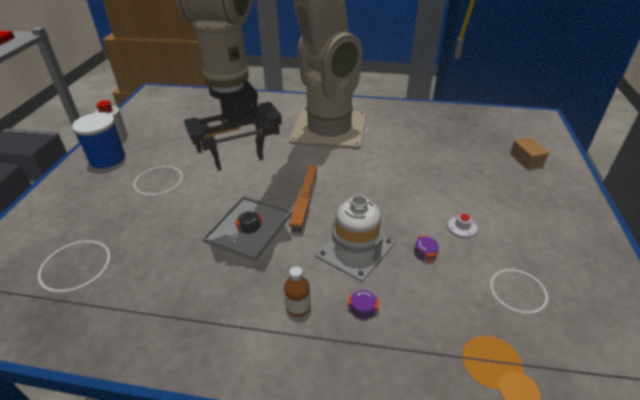

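The cap is upright near the middle of the tray: (316,177) in the wrist view, against the tray centre at about (319,170). In the scene view it is at (249,222), and the brush, bottle and casting are where they were. Handing in.

```bash
python3 -c "
from bench import r
print(r.read_state()['joint_vel'].round(3)); print(r.close_job())"
```

```text
[-0.001  0.006  0.     0.002 -0.003  0.003  0.001]
the job is handed in; nothing more can be done
None
```

The cap is off the tub and standing upright in the drip tray, and I handed the job in at 19.6 s of the 72 s allowed. No verdict was reported.

- **Opening:** I squeezed the tabs fully in at a 20 N grip setting (opening 53.8 mm). I then turned the cap anticlockwise with about 6–11 N of pull, so the force briefly passed the suggested 10 N. It came free at about 60°, where the pull fell below 1 N and the cap rose, and I lifted it straight off.
- **Placing:** The cap touched down in the tray at about 7 N. I released it in stages and raised the gripper clear.
- **Last pictures:** The cap stands close to the tray's centre with nothing touching it. By eye, the brush, bottle and casting are at the same pixels as at the start.
- **Disagreements between measurements:**
  - Single wrist views differed from the fixed cameras by up to 3 mm. Combining three wrist angles cut this to about 1 mm.
  - Heights measured for the tab tops came out 4–6 mm below the 156.5 mm implied by the text. I used the text's heights, and the touchdown height agreed with them.

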